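Stow pot tiles and clip the keeper rod

TASK

Put the pot tiles away so the sea wind cannot take them: first stack the two loose blue tiles squarely on the one already lying in the pale wooden caddy. Then draw the metal keeper rod out from under the low stand, lay it down and let go of it on the open bench in front of the stand so you can take a fresh hold, and finally push it down past the orange sprung jaws until it sits fully home and centred in both fork clips of the caddy, with both jaws closed over it. Leave the pots, jar, trug and scoop where they stand.

Things in the scene. Friction and masses are not known exactly. Their poses are not given: they have to be found in the camera images.
- caddy: fixed pale wooden board 110 (x) by 250 (y) by 12 mm, a black fork clip at each end (centres y = -95 and +95 mm, 20 mm wide along y, 97 mm tall). Slot 17 mm wide along y at x = 0; fixed wall, flared on top, on its -x side, orange sprung jaw on its +x side. Origin under the board's centre, z up; the pile lies between the clips, long side along y
- caddy_seat (a point): where the middle of the rod's axis lies when it is home: midway between the clips, 68 mm above the bench (6 mm free between three tiles and the rod); axes as the caddy's. The rod meets the jaw noses with its axis about 20 mm above this; pressing it past both takes roughly 10 to 20 N
- pile_floor (a point): top face of the caddy's board at its centre, 12 mm above the bench; axes as the caddy's
- jaw_left (a joint): orange jaw of the clip at the caddy's +y end, hinged 38 mm below the seat axis, with a rounded nose (radius 8 mm) that juts 4 mm over the slot; rad, 0 = closed (sprung), grows as it is pushed outwards, about 0.07 as the rod passes
- jaw_right (a joint): the same jaw of the clip at the caddy's -y end
- tile_base: glazed blue ceramic tile, a slab 60 (x) by 100 (y) by 14 thick mm, 180 g; origin at the centre of its underside, z up; already lies in the caddy, the bottom of the pile
- tile_a: glazed blue ceramic tile, a slab 60 (x) by 100 (y) by 14 thick mm, 180 g; origin at the centre of its underside, z up; loose on the bench at the start
- tile_b: glazed blue ceramic tile, a slab 60 (x) by 100 (y) by 14 thick mm, 180 g; origin at the centre of its underside, z up; loose on the bench at the start
- stand: fixed low wooden stand, 200 by 200 mm, top at 62 mm, underside of its top at 50 mm, open between four 18 mm corner legs; origin at the centre on the bench, its front edge at y = -100 mm; the rod lies under it along y and sticks out of the front by about 85 to 105 mm
- stand_front (a point): middle of the stand's front edge, at bench height; axes as the stand's, -y points out in front of it
- rod: aluminium keeper rod, 16 mm in diameter, 252 mm long over two red square end caps (20 by 20 mm, 12 mm long; bare rod between them 228 mm), 90 g; origin on its axis at mid length, y along the rod, axis 10 mm above the bench when it lies there
- rod_end1 (a point): end of the rod at its y = -126 mm, the end that sticks out of the stand at the start
- rod_end2 (a point): end of the rod at its y = +126 mm
- pot: grey plastic pot, 94 mm wide, 85 mm tall, on the stand; origin under its centre; leave alone
- jar: glass jar with steel lid, 68 mm wide, 100 mm tall, on the stand; origin under its centre; leave alone
- clay_pot: terracotta pot, 102 mm wide, 90 mm tall, at the back of the bench; origin under its centre; leave alone
- trug: green round hard silicone trug, 200 mm wide, 111 mm tall with its handles, at the back left; origin under its centre; leave alone
- scoop: stainless steel scoop, blade 90 by 56 by 34 mm from its origin along +x, handle 100 mm along -x; origin at the underside of the blade's back; leave alone

How it is judged:
By the outcome, as a careful person would: the job done as asked, in the order asked, and still so for the second after the job is handed in, with the robot touching nothing.
It also fails if it takes over 72 s, if anything falls off the work surface, if the arm or the gripper's body presses on something with over 40 N, if the wrist force passes 120 N, or if a joint passes its speed limit or range.

ROBOT

A 7-joint arm with a two-finger parallel gripper is mounted at the origin on the work surface. World frame = base frame: x ahead of the robot, y to its left, z up, the work surface at z = 0. Lengths are in m, angles in degrees, forces in N, time in s.
With the tool pointing down it reaches from about 0.35 to 0.9 m from the base axis. Payload 8.1 kg.
Tool frame: the origin (TCP) lies at the very end of the fingers, on their centre line; the grasp point (between the pads) lies 19 mm behind it (manip.grasp_offset is the distance from the TCP to the grasp point, in m); z points along the fingers, y is the line along which they close (so a half turn about z gives the same grasp; the last joint's range is limited). The gripper opens to 92 mm and grips with 3 to 60 N. Pads are 19 mm wide; open, the fingers measure 130 mm over their backs; the gripper's body (75 mm by 190 mm) begins 47 mm behind the grasp point.
Start: joints at [-75.493, 24.895, 1.432, 90.138, -0.665, 64.973, -4.303], TCP at [0.218, 0.586, 0.227] pointing down, gripper open.
Joint ranges: [-149.89, 149.89], [-25.12, 119.58], [-72.63, 75.52], [4.76, 147.25], [-75.54, 255.54], [6.69, 114.76], [-157.13, 157.13]. Speed limits (degrees/s): [127.2, 127.2, 172.46, 172.46, 180, 180, 180].

INTERFACE

Orientations are given as a 3x3 rotation matrix whose columns are the frame's x, y, z axes.
In Python, from plant import manip, read_camera gives the robot as it stands.
- The arm moves only by the tool arm_command, never from a script. Its argument "deltas" is one flat list of numbers, 6 for each row, row after row: the shift along the tool's x, y, z in m, then the turn, a rotation vector about the tool's x, y, z in degrees. A call has 1 to 10 rows; each row is the pose to reach, as a shift and turn from the pose commanded when the call began, along the tool's axes at that moment; what a row does not reach only later rows make up. A row lasts 1/10 s, in which the tool goes at most 50 mm and 8.59 degrees, less where a joint would pass 70% of its speed; a pose out of reach is approached as far as the arm can. A call with a gripper value outside its range is refused whole. "hand" is the finger opening in m, from 0 to 0.0918, set as the call begins (left out, the last holds). The fingers move at their own pace and stop on an object; "grip_force" is the grip in N (left out, the last holds). Time passes only in rows, so rows that repeat a pose let the fingers close. It gives the time, the measured TCP pose, the force, the opening and the grip force at its end, in the units of the state.
- manip.get_state(): the state, without advancing time (a new reading comes with each control period).
- read_camera(name): name is "scene" or "side" or "wrist"; returns a dict with "image" (384x512x3 uint8, red, green, blue), "mtx" (3x3 intrinsics, pixels), "k1" (the pictures are not rectified: a ray, as slopes to the right and down, at radius r is drawn at 1 + k1 r^2 times it, then the intrinsics apply), "extrinsics" (4x4, takes a point from camera to world coordinates); the wrist camera has in their place "hand_eye" (4x4, takes a point from camera to tool coordinates, whose origin is the TCP and whose axes are the flange's). Camera axes: x right, y up, looking along -z (the intrinsics and any distortion apply to the point x, -y, -z); pixel columns grow to the right and rows downward; lengths in m; the calibration is good to about 2 mm. A picture is of the moment at which its call begins: read the wrist's pose just before it. There is no depth.
- manip.hand_in(): hands the job in; it is judged then, once.
The state is a dict: "clock": time; "qpos": joint angles; "joint_velocities": joint speeds; "joint_torque": joint torques, N m; "ee_pos": TCP position; "tcp_rot": TCP orientation; "ft_force": force on the tool from outside, world axes, zero at the start; "wrist_torque": the same for the moment, N m; "width": opening from 0.0 (shut) to 1.0 (fully open); "grasp_force": force on a finger pad.
Only numpy, scipy, OpenCV 4.12 (cv2) and the standard library are available. Lean on these libraries where they do the work, as an engineer would, in place of code of your own. Each camera call takes 0.05 s, during which the arm holds its last target. There are 200 camera calls.

## Working session

There is one attempt and no reset: what is moved stays moved. The work goes in short steps, Python scripts to look and compute and a tool call to move; the robot and the scene stay as the last step left them, time stands still between calls to the robot, and variables do not carry over. Pictures are saved under pics/ and viewed, at most 10 in all, crops included, and the job is handed in when it is done.

Besides the shell and the picture viewer there is one more tool, called in YAML: its name, and indented under it one key for each argument. arm_command: Moves the arm, as the interface text tells. Its arguments: {"type":"object","properties":{"deltas":{"type":"array"},"hand":{"type":"number"},"grip_force":{"type":"number"}},"required":["deltas"]}

```bash
ls; mkdir -p pics; cat > h.py <<'E'
import numpy as np, cv2
from plant import manip, read_camera
def snap(n):
    s=manip.get_state(); c=read_camera(n)
    if 'extrinsics' in c: T=np.array(c['extrinsics'])
    else:
        W=np.eye(4);W[:3,:3]=s['tcp_rot'];W[:3,3]=s['ee_pos'];T=W@np.array(c['hand_eye'])
    return dict(im=np.array(c['image']),K=np.array(c['mtx']),k1=float(c['k1']),T=T)
def rays(c,uv):
    uv=np.asarray(uv,float).reshape(-1,1,2)
    p=cv2.undistortPoints(uv,c['K'],np.array([c['k1'],0,0,0.]),None,None).reshape(-1,2)
    d=np.c_[p[:,0],-p[:,1],-np.ones(len(p))]@c['T'][:3,:3].T
    return c['T'][:3,3],d
def plane(c,uv,z):
    o,d=rays(c,uv); return o+d*((z-o[2])/d[:,2])[:,None]
def proj(c,P):
    p=(np.atleast_2d(P)-c['T'][:3,3])@c['T'][:3,:3]; q=p[:,:2]/-p[:,2:]*[1,-1]
    q=q*(1+c['k1']*(q**2).sum(1))[:,None]
    return q@c['K'][:2,:2].T+c['K'][:2,2]
def save(c,n): cv2.imwrite('pics/'+n,c['im'][...,::-1])
def blue(c,lo=(100,90,40),hi=(130,255,255)):
    return cv2.inRange(cv2.cvtColor(c['im'],cv2.COLOR_RGB2HSV),lo,hi)
E
python3 - <<'E'
from h import *
cs=[snap(n) for n in('scene','side','wrist')]
for c in cs: print(c['K'].round(1).tolist(),c['k1'],c['T'].round(3).tolist())
a=np.vstack([np.hstack([cs[0]['im'],cs[1]['im']])])
import pickle;pickle.dump(cs,open('c0.pkl','wb'))
cv2.imwrite('pics/scene0.png',cv2.resize(cs[0]['im'],(800,600),interpolation=cv2.INTER_CUBIC)[...,::-1])
cv2.imwrite('pics/side0.png',cv2.resize(cs[1]['im'],(800,600),interpolation=cv2.INTER_CUBIC)[...,::-1])
print(manip.get_state())
E
```

```text
pics
[[478.1, 0.0, 252.3], [0.0, 478.1, 188.7], [0.0, 0.0, 1.0]] -0.1614783394438021 [[0.815, -0.412, 0.407, 1.136], [0.579, 0.582, -0.571, -0.738], [-0.002, 0.701, 0.713, 1.085], [0.0, 0.0, 0.0, 1.0]]
[[388.6, 0.0, 248.7], [0.0, 388.6, 199.3], [0.0, 0.0, 1.0]] -0.0001761756837442653 [[0.767, 0.418, -0.488, 0.063], [-0.642, 0.495, -0.586, -0.535], [-0.003, 0.762, 0.647, 0.746], [0.0, 0.0, 0.0, 1.0]]
[[270.0, 0.0, 256.3], [0.0, 270.0, 188.5], [0.0, 0.0, 1.0]] -0.05584821387845527 [[0.349, -0.9, -0.263, 0.147], [0.937, 0.334, 0.1, 0.612], [-0.002, -0.281, 0.96, 0.383], [0.0, 0.0, 0.0, 1.0]]
{'clock': 0.15, 'qpos': array([-75.49230414,  24.92738126,   1.43124208,  90.17565344,
        -0.66459683,  64.97207959,  -4.30257762]), 'joint_velocities': array([ 0.00671085, -0.02294136,  0.05979799, -0.08987565, -0.05074676,
       -0.13459146,  0.06534542]), 'joint_torque': array([ 1.48979871e-03, -6.68261576e+01,  9.85596478e-01, -3.14691389e+01,
       -6.05972135e-02,  3.94084852e-02,  1.36091453e-04]), 'ee_pos': array([0.21763459, 0.58549123, 0.22613417]), 'tcp_rot': array([[-9.37342159e-01,  3.48410083e-01, -3.01058680e-04],
       [ 3.48410195e-01,  9.37341489e-01, -1.12648001e-03],
       [-1.10282201e-04, -1.16078912e-03, -9.99999320e-01]]), 'ft_force': array([-0.22071934,  0.25746978,  0.74721566]), 'wrist_torque': array([ 0.04415965, -0.03176284, -0.0487489 ]), 'grasp_force': 0.0, 'width': 0.9977073955968803}
```

View pics/scene0.png

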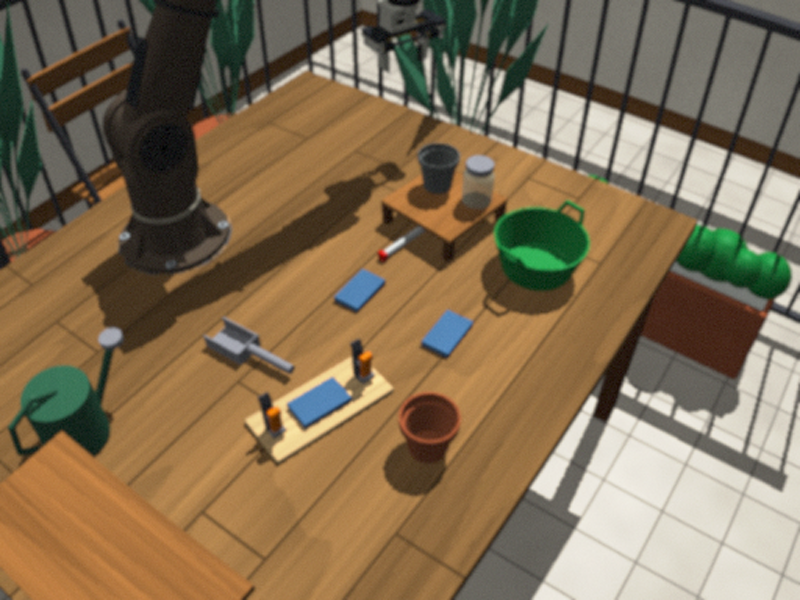

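View pics/side0.png

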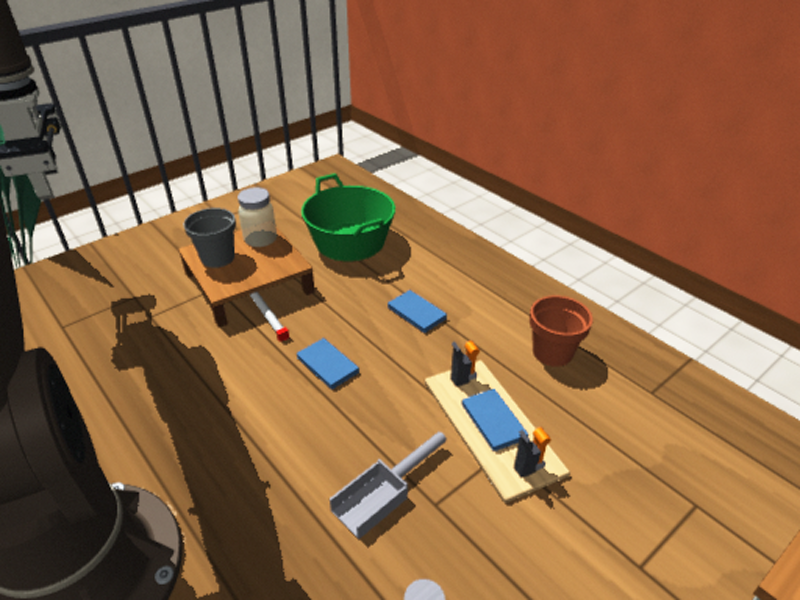

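The pictures show loose tiles at side (328,362) and (417,311), the caddy with its tile at (495,418), and the red cap at (282,333). The clips and stand are also clear.

```bash
cat > m.py <<'E'
from h import *
def rect(P):
    P=np.asarray(P)[:,:2]
    (cx,cy),(w,h),_=cv2.minAreaRect((P*1000).astype(np.float32))
    b=cv2.boxPoints(cv2.minAreaRect((P*1000).astype(np.float32)))
    e=[b[1]-b[0],b[2]-b[1]]; L=max(e,key=np.linalg.norm)
    a=np.degrees(np.arctan2(L[1],L[0]))%180
    return round(cx,1),round(cy,1),round(a,1),round(min(w,h),1),round(max(w,h),1)
def blobs(m,amin=60):
    n,l,s,ce=cv2.connectedComponentsWithStats(m)
    return [(s[i],ce[i],(l==i).astype(np.uint8)) for i in range(1,n) if s[i][4]>=amin]
def contour(m): 
    return max(cv2.findContours(m,cv2.RETR_EXTERNAL,cv2.CHAIN_APPROX_NONE)[0],key=len).reshape(-1,2)
E
python3 - <<'E'
from m import *
import pickle
cs=pickle.load(open('c0.pkl','rb'))
for c,n in zip(cs[:2],('scene','side')):
    hsv=cv2.cvtColor(c['im'],cv2.COLOR_RGB2HSV)
    m=cv2.inRange(hsv,(100,120,40),(125,255,255))
    for s,ce,b in blobs(m):
        v=hsv[...,2][b>0]; t=(b>0)&(hsv[...,2]>np.percentile(v,60)*0.85)
        z=.026 if (ce[1]>240) else .014
        print(n,'blue',ce.round(),s[4],np.percentile(v,[5,20,50,80]),'full',rect(plane(c,contour(b),z)),'top',rect(plane(c,contour(t.astype(np.uint8)),z)))
    for nm,lo,hi,z in(('red',(0,200,110),(4,255,255),.01),('orange',(10,230,200),(20,255,255),.085),('pale',(15,60,150),(30,150,255),.012),('grey',(0,0,120),(179,60,255),.01)):
        for s,ce,b in blobs(cv2.inRange(hsv,lo,hi),25 if nm!='grey' else 60):
            if nm in('pale','grey') and not(100<ce[0]<380 and ce[1]>90): continue
            print(n,nm,ce.round(1),s[4],rect(plane(c,contour(b),z)))
c=cs[1]
print(hsv[250,285],hsv[300,322], hsv[210,180],cs[1]['im'][252,285])
E
```

```text
scene blue [230. 186.] 378 [125.85 174.   180.   182.  ] full (457.8, 90.3, np.float32(91.9), 55.2, 96.0) top (454.8, 93.4, np.float32(90.8), 50.7, 88.7)
scene blue [286. 213.] 449 [129.4 180.  185.  187. ] full (664.8, 94.4, np.float32(92.5), 55.4, 97.6) top (663.5, 97.6, np.float32(92.5), 53.2, 91.1)
scene blue [204. 257.] 564 [130.3 177.  181.  183. ] full (575.0, -180.0, np.float32(72.9), 56.1, 95.9) top (573.1, -178.5, np.float32(72.9), 51.6, 94.1)
scene pale [195.7 104.9] 2825 (78.9, 389.8, np.float32(90.3), 128.5, 672.0)
scene pale [154.8  98.6] 701 (-74.9, 291.4, np.float32(88.5), 87.3, 303.4)
scene pale [298.5  91.6] 435 (354.8, 633.9, np.float32(93.0), 125.6, 188.0)
scene pale [136.4  97.1] 67 (-147.6, 272.6, np.float32(92.1), 23.5, 99.8)
scene pale [341.  114.2] 1691 (554.7, 607.4, np.float32(179.8), 237.1, 263.7)
scene pale [229.4 107.9] 44 (203.0, 421.5, np.float32(88.5), 19.3, 84.1)
scene pale [201.5 174.8] 3407 (350.5, 197.7, np.float32(89.8), 128.0, 666.4)
scene pale [220.9 247.9] 11506 (553.1, -29.1, np.float32(89.9), 265.9, 843.2)
scene pale [349.9 225.4] 1146 (848.
[... 4481 characters left out ...]
] 268 (873.0, 804.9, np.float32(57.1), 60.3, 198.3)
side grey [175.8 102. ] 291 (788.9, 808.5, np.float32(59.7), 63.7, 197.0)
side grey [157.7 108.3] 318 (702.7, 806.7, np.float32(64.4), 66.5, 192.1)
side grey [138.5 114.9] 346 (616.6, 807.6, np.float32(66.5), 68.8, 188.2)
side grey [118.6 121.9] 381 (532.0, 806.3, np.float32(70.5), 71.3, 178.6)
side grey [161.5 124.6] 159 (646.8, 679.2, np.float32(139.7), 68.1, 72.0)
side grey [171.2 200.9] 116 (442.7, 282.6, np.float32(81.9), 16.6, 120.5)
side grey [243.8 312.4] 846 (392.8, -141.3, np.float32(7.5), 66.4, 207.0)
side grey [271.1 377.8] 278 (315.1, -297.3, np.float32(140.0), 22.9, 47.2)
[ 23  85 249] [ 23  86 247] [  1 172 243] [250 233 169]
```

arm_command:
  deltas: [-0.39,-0.377,0,0,0,68,-0.39,-0.377,0,0,0,68,-0.39,-0.377,0,0,0,68,-0.39,-0.377,0,0,0,68,-0.39,-0.377,0,0,0,68,-0.39,-0.377,0,0,0,68,-0.39,-0.377,0,0,0,68,-0.39,-0.377,0,0,0,68,-0.39,-0.377,0,0,0,68,-0.39,-0.377,0,0,0,68]
  hand: 0.0918

```text
clock: 1.15
ee_pos: [0.434, 0.133, 0.2269]
tcp_rot: [[-0.028, 1.0, 0.0], [1.0, 0.028, 0.001], [0.0, 0.0, -1.0]]
ft_force: [1.6, 1.6, 0.1]
width: 1.0
grasp_force: 0.0
```

arm_command:
  deltas: [-0.02,0.01,0,0,0,0,-0.02,0.01,0,0,0,0,-0.02,0.01,0,0,0,0]

```text
clock: 1.45
ee_pos: [0.444, 0.1152, 0.2266]
tcp_rot: [[-0.027, 1.0, -0.0], [1.0, 0.027, 0.0], [0.0, -0.0, -1.0]]
ft_force: [-0.3, 0.5, -0.3]
width: 0.997
grasp_force: 0.0
```

```bash
cat >> m.py <<'E'
def st():
    s=manip.get_state(); R=np.array(s['tcp_rot'])
    print('t',round(s['clock'],2),'tcp',np.round(s['ee_pos'],4),'yaw',round(np.degrees(np.arctan2(R[1,1],R[0,1])),2),'F',np.round(s['ft_force'],1),'M',np.round(s['wrist_torque'],2),'w',round(s['width']*91.8,1),'g',round(s['grasp_force'],1),'tilt',np.round(R[:2,2],4))
    return s,R
def go(p,yaw=None):
    s,R=st(); d=R.T@(np.array(p)-s['ee_pos']); r=[0,0,0]
    if yaw is not None:
        a=np.radians(yaw); y=np.array([np.cos(a),np.sin(a),0]); z=np.array([0,0,-1.]); G=np.c_[np.cross(y,z),y,z]
        r=np.degrees(cv2.Rodrigues(R.T@G)[0].ravel())
    print('delta',np.round(d,4),np.round(r,2))
def tiles(c,zs):
    hsv=cv2.cvtColor(c['im'],cv2.COLOR_RGB2HSV)
    for s,ce,b in blobs(cv2.inRange(hsv,(100,110,40),(125,255,255)),300):
        v=hsv[...,2][b>0]; t=(b>0)&(hsv[...,2]>np.percentile(v,60)*0.85)
        print(ce.round(),s[:5],[rect(plane(c,contour(t.astype(np.uint8)),z)) for z in zs], 'full',rect(plane(c,contour(b),zs[0])))
E
python3 - <<'E'
from m import *
st(); c=snap('wrist'); cv2.imwrite('pics/w1.png',c['im'][...,::-1]); tiles(c,(.014,.026)); np.save('c1.npy',c,allow_pickle=True)
st()
E
```

```text
t 1.45 tcp [0.444  0.1152 0.2266] yaw 1.55 F [-0.3  0.5 -0.3] M [-0.04  0.02  0.03] w 91.6 g 0.0 tilt [-0.0004  0.0001]
[261. 175.] [ 241  142   42   69 2821] [(452.1, 99.5, np.float32(91.6), 57.8, 95.8), (451.8, 102.5, np.float32(91.6), 55.9, 92.7)] full (452.1, 99.4, np.float32(91.7), 57.9, 98.8)
[404. 177.] [ 380  144   51   68 2848] [(660.2, 102.9, np.float32(92.5), 58.1, 97.4), (653.1, 105.8, np.float32(92.5), 56.2, 94.3)] full (657.3, 103.5, np.float32(92.8), 63.6, 99.2)
t 1.5 tcp [0.4437 0.116  0.2265] yaw 1.65 F [-0.7  0.5 -0.4] M [-0.06  0.07  0.03] w 91.5 g 0.0 tilt [-0.0006  0.0002]
```

View pics/w1.png

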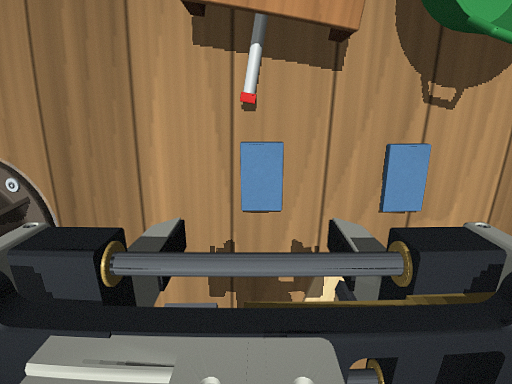

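The wrist view shows the near tile at (262,176), the far tile at (405,177), and the rod running from its red cap at (248,98) under the stand.

arm_command:
  deltas: [-0.017,0.009,0.04,0,0,0,-0.017,0.009,0.08,0,0,0,-0.017,0.009,0.12,0,0,0,-0.017,0.009,0.16,0,0,0,-0.017,0.009,0.2,0,0,0,-0.017,0.009,0.215,0,0,0,-0.017,0.009,0.222,0,0,0,-0.017,0.009,0.222,0,0,0,-0.017,0.009,0.222,0,0,0]

```text
clock: 2.4
ee_pos: [0.4541, 0.0992, 0.0055]
tcp_rot: [[-0.029, 1.0, 0.001], [1.0, 0.029, 0.001], [0.001, 0.001, -1.0]]
ft_force: [1.5, 0.0, 0.8]
width: 1.003
grasp_force: 0.0
```

arm_command:
  deltas: [0,0,0,0,0,0,0,0,0,0,0,0,0,0,0,0,0,0,0,0,0,0,0,0,0,0,0,0,0,0]
  hand: 0.05
  grip_force: 20

```text
clock: 2.9
ee_pos: [0.4534, 0.0985, 0.0049]
tcp_rot: [[-0.028, 1.0, -0.0], [1.0, 0.028, 0.0], [0.0, -0.0, -1.0]]
ft_force: [-2.4, 0.1, 6.1]
width: 0.654
grasp_force: 20.0
```

arm_command:
  deltas: [0,0,-0.04,0,0,0,0,0,-0.09,0,0,0,0,0,-0.14,0,0,0,-0.04,0.005,-0.17,0,0,2,-0.085,0.012,-0.19,0,0,4,-0.13,0.018,-0.21,0,0,6,-0.175,0.024,-0.23,0,0,8,-0.22,0.03,-0.245,0,0,10,-0.265,0.036,-0.245,0,0,12,-0.31,0.042,-0.245,0,0,14]

```text
clock: 3.9
ee_pos: [0.5045, -0.2119, 0.2501]
tcp_rot: [[0.215, 0.977, 0.001], [0.977, -0.215, 0.0], [0.001, 0.001, -1.0]]
ft_force: [0.6, 0.7, -1.7]
width: 0.649
grasp_force: 20.0
```

arm_command:
  deltas: [-0.045,-0.005,0,0,0,3,-0.09,-0.012,0,0,0,4.6,-0.12,-0.012,0,0,0,4.6,-0.12,-0.012,0,0,0,4.6,-0.12,-0.012,0,0,0,4.6,-0.12,-0.012,0,0,0,4.6]

```text
clock: 4.5
ee_pos: [0.4673, -0.3235, 0.2493]
tcp_rot: [[0.291, 0.957, -0.0], [0.957, -0.291, 0.001], [0.001, -0.001, -1.0]]
ft_force: [0.6, 1.6, -1.3]
width: 0.649
grasp_force: 20.0
```

```bash
python3 - <<'E'
from m import *
st(); c=snap('wrist'); cv2.imwrite('pics/w2.png',c['im'][...,::-1]); tiles(c,(.026,)); np.save('c2.npy',c,allow_pickle=True)
hsv=cv2.cvtColor(c['im'],cv2.COLOR_RGB2HSV)
for s,ce,b in blobs(cv2.inRange(hsv,(8,220,120),(20,255,255)),40): print('orange',ce.round(1),s,plane(c,ce,.085).round(4))
for s,ce,b in blobs(cv2.inRange(hsv,(0,0,0),(179,255,45)),40): print('black',ce.round(1),s)
st()
E
```

```text
t 4.5 tcp [ 0.4673 -0.3235  0.2493] yaw -16.9 F [ 0.6  1.6 -1.3] M [-0.07  0.06 -0.07] w 59.5 g 20.0 tilt [-0.0005  0.0012]
[299.  37.] [ 276    0   48   75 3412] [(568.8, -179.9, np.float32(73.1), 57.7, 87.4)] full (568.6, -180.5, np.float32(73.4), 58.8, 88.4)
[256. 203.] [ 204  156  105   96 9571] [(448.6, -383.7, np.float32(163.1), 143.2, 148.1)] full (449.5, -383.6, np.float32(163.1), 151.2, 151.4)
[256. 289.] [ 211  277   91   24 2085] [(406.0, -523.2, np.float32(163.2), 45.8, 148.4)] full (406.7, -523.4, np.float32(163.2), 45.8, 149.9)
black [294.3 107.9] [293 100   4  17  56]
black [201.7 240.9] [191 220  19  33 327]
black [310.5 241.1] [303 220  19  33 304]
black [232.1 305.7] [    0   227   512   111 18548]
black [387.1 248.4] [ 338  228  123   73 2707]
black [ 24.1 257. ] [ 20 250  12  15  59]
black [317.8 283.7] [313 277  10  15 102]
black [357.6 374.3] [332 343  51  41 502]
black [482.9 367.4] [ 460  351   46   33 1142]
black [439.4 374.1] [425 365  29  19 433]
t 4.55 tcp [ 0.4675 -0.3233  0.2494] yaw -16.86 F [-0.4  0.7 -1.9] M [-0.11  0.12 -0.01] w 59.7 g 20.0 tilt [-0.0003  0.001 ]
```

View pics/w2.png

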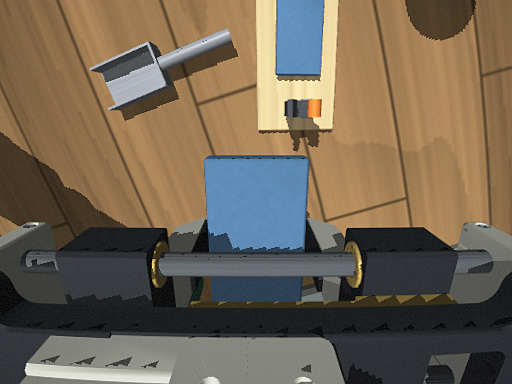

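The held tile is square in the fingers. The base tile is cut off at the top of the picture (299,37), and the scoop and the right clip at (303,108) are visible. I'll shift so the caddy is better in view.

arm_command:
  deltas: [0.035,0.028,0,0,0,0,0.06,0.056,0,0,0,0,0.06,0.056,0,0,0,0,0.06,0.056,0,0,0,0,0.06,0.056,0,0,0,0]

```text
clock: 5.05
ee_pos: [0.5375, -0.2837, 0.2497]
tcp_rot: [[0.292, 0.956, -0.001], [0.956, -0.292, -0.0], [-0.0, -0.001, -1.0]]
ft_force: [-0.4, -1.0, -2.0]
width: 0.649
grasp_force: 20.0
```

```bash
cat > w3.py <<'E'
from m import *
import sys
s,R=st(); c=snap('wrist'); cv2.imwrite(f'pics/{sys.argv[1]}.png',c['im'][...,::-1]); np.save('c3.npy',c,allow_pickle=True)
hsv=cv2.cvtColor(c['im'],cv2.COLOR_RGB2HSV); zb=float(sys.argv[2]); zh=s['ee_pos'][2]+float(sys.argv[3])
tiles(c,(zb,))
B=[b for b in blobs(cv2.inRange(hsv,(100,110,40),(125,255,255)),300)]
B.sort(key=lambda b:b[1][1])
def tl(m,z):
    P=plane(c,contour(m),z)[:,:2]-s['ee_pos'][:2]; t=P@R[:2,:2]*1000; return t
h=(tl(B[1][2],zh)); u,v=h[:,0],h[:,1]
print('held far edge x',np.percentile(u,[97,99.5]).round(1),'y range',v[u>20].min().round(1),v[u>20].max().round(1))
b=tl(B[0][2],zb); print('base in tool: x',b[:,0].min().round(1),b[:,0].max().round(1),'y',b[:,1].min().round(1),b[:,1].max().round(1))
t=B[0][2]; o=(hsv[...,2]>0.85*np.median(hsv[...,2][t>0]))&(t>0)
b=tl(o.astype(np.uint8),zb); print('base top   : x',b[:,0].min().round(1),b[:,0].max().round(1),'y',b[:,1].min().round(1),b[:,1].max().round(1))
for s_,ce,b in blobs(cv2.inRange(hsv,(8,180,100),(20,255,255)),30):
    if ce[1]<220: print('or',ce.round(1),s_)
E
python3 w3.py w3 .026 .009
```

```text
t 5.05 tcp [ 0.5375 -0.2837  0.2497] yaw -16.97 F [-0.4 -1.  -2. ] M [-0.12  0.07  0.03] w 59.6 g 20.0 tilt [-0.0006 -0.    ]
[256.  79.] [ 234   41   45   78 3436] [(570.5, -175.2, np.float32(72.9), 57.8, 97.0)] full (570.8, -175.3, np.float32(73.0), 58.4, 97.0)
[256. 203.] [ 204  155  105   97 9573] [(518.4, -344.3, np.float32(163.0), 143.5, 148.0)] full (519.7, -343.6, np.float32(73.1), 151.7, 152.8)
[256. 289.] [ 211  277   91   24 2077] [(476.0, -484.2, np.float32(163.1), 45.9, 148.9)] full (476.5, -484.3, np.float32(163.1), 45.9, 150.0)
held far edge x [51.5 52.1] y range -28.2 29.8
base in tool: x 64.9 161.9 y -28.9 29.5
base top   : x 64.9 161.9 y -28.9 28.9
or [265.6 150.4] [260 145  13  10  87]
```

View pics/w3.png

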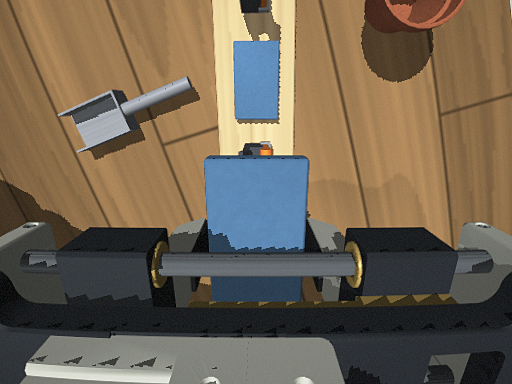

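The held tile's front edge is at row 155. The base tile spans (234–279, 41–119), 113 mm ahead in tool x, and both are parallel. I'll place the tile.

arm_command:
  deltas: [0.045,0,0,0,0,0,0.09,0,0,0,0,0,0.111,0,0.01,0,0,0,0.111,0,0.05,0,0,0,0.111,0,0.1,0,0,0,0.111,0,0.14,0,0,0,0.111,0,0.17,0,0,0,0.111,0,0.19,0,0,0,0.111,0,0.2,0,0,0,0.111,0,0.2,0,0,0]

```text
clock: 6.1
ee_pos: [0.5695, -0.1781, 0.0491]
tcp_rot: [[0.293, 0.956, -0.002], [0.956, -0.293, 0.0], [-0.0, -0.002, -1.0]]
ft_force: [-0.3, -0.4, -1.3]
width: 0.656
grasp_force: 20.0
```

```bash
python3 - <<'E'
from m import *
c=np.load('c3.npy',allow_pickle=True).item()
go([.5375+.1112*.292,-.2837+.1112*.956,.0315],-17.05)
E
```

```text
t 6.1 tcp [ 0.5695 -0.1781  0.0491] yaw -17.04 F [-0.3 -0.4 -1.3] M [-0.14  0.08 -0.02] w 60.2 g 20.0 tilt [-0.0016  0.0002]
delta [0.0008 0.0003 0.0176] [-0.09  0.02  0.01]
```

Good; lower the rest, release to about 72 mm, and rise.

arm_command:
  deltas: [0.001,0,0.008,0,0,0,0.001,0,0.014,0,0,0,0.001,0,0.017,0,0,0,0.001,0,0.0175,0,0,0,0.001,0,0.0175,0,0,0]

```text
clock: 6.6
ee_pos: [0.5708, -0.1768, 0.0324]
tcp_rot: [[0.292, 0.956, 0.0], [0.956, -0.292, -0.0], [0.0, 0.0, -1.0]]
ft_force: [-0.7, -0.1, -1.7]
width: 0.652
grasp_force: 20.0
```

arm_command:
  deltas: [0,0,0,0,0,0,0,0,0,0,0,0,0,0,0,0,0,0]
  hand: 0.074

```text
clock: 6.9
ee_pos: [0.571, -0.1769, 0.0325]
tcp_rot: [[0.292, 0.956, 0.001], [0.956, -0.292, -0.0], [0.0, 0.001, -1.0]]
ft_force: [-0.4, -0.4, 0.5]
width: 0.8
grasp_force: 0.0
```

arm_command:
  deltas: [0,0,-0.03,0,0,0,0,0,-0.08,0,0,0,0,0,-0.13,0,0,0,0.03,0,-0.15,0,0,-2,0.08,0.001,-0.15,0,0,-6,0.13,0.001,-0.15,0,0,-10,0.18,0.002,-0.15,0,0,-14,0.23,0.003,-0.15,0,0,-18,0.28,0.003,-0.15,0,0,-19.5,0.293,0.003,-0.15,0,0,-19.5]

```text
clock: 7.9
ee_pos: [0.6598, 0.1109, 0.1816]
tcp_rot: [[-0.053, 0.999, -0.0], [0.999, 0.053, 0.004], [0.004, 0.0, -1.0]]
ft_force: [-0.3, -0.3, -0.8]
width: 0.803
grasp_force: 0.0
```

arm_command:
  deltas: [0,0,0,0,0,0,0,0,0,0,0,0]
  hand: 0.0918

```text
clock: 8.1
ee_pos: [0.659, 0.1011, 0.1822]
tcp_rot: [[-0.043, 0.999, -0.0], [0.999, 0.043, -0.001], [-0.001, -0.0, -1.0]]
ft_force: [0.0, -0.8, -0.3]
width: 0.933
grasp_force: 0.0
```

```bash
python3 - <<'E'
from m import *
c=snap('wrist'); tiles(c,(.014,))
go([.6595,.103,.0045],2.5)
E
```

```text
[258. 170.] [ 234  131   49   79 3696] [(661.5, 102.7, np.float32(92.6), 57.7, 97.4)] full (661.6, 103.2, np.float32(92.5), 58.0, 98.5)
t 8.15 tcp [0.659  0.1001 0.1824] yaw 2.36 F [-0.2 -0.  -0.1] M [-0.12  0.02 -0.02] w 89.0 g 0.0 tilt [ 0.0001 -0.0012]
delta [0.0031 0.0006 0.1779] [ 0.    0.07 -0.14]
```

arm_command:
  deltas: [0.003,0.002,0.04,0,0,0,0.003,0.002,0.085,0,0,0,0.003,0.002,0.125,0,0,0,0.003,0.002,0.155,0,0,0,0.003,0.002,0.17,0,0,0,0.003,0.002,0.177,0,0,0,0.003,0.002,0.1775,0,0,0,0.003,0.002,0.1775,0,0,0]

```text
clock: 8.95
ee_pos: [0.6622, 0.1053, 0.0063]
tcp_rot: [[-0.043, 0.999, 0.002], [0.999, 0.043, 0.0], [0.0, 0.002, -1.0]]
ft_force: [-0.1, -0.2, -0.6]
width: 0.998
grasp_force: 0.0
```

arm_command:
  deltas: [0,0,0,0,0,0,0,0,0,0,0,0,0,0,0,0,0,0,0,0,0,0,0,0,0,0,0,0,0,0]
  hand: 0.05
  grip_force: 20

```text
clock: 9.45
ee_pos: [0.6611, 0.1058, 0.0049]
tcp_rot: [[-0.044, 0.999, 0.0], [0.999, 0.044, 0.0], [0.0, 0.0, -1.0]]
ft_force: [-1.4, -0.1, 1.5]
width: 0.654
grasp_force: 20.0
```

arm_command:
  deltas: [0,0,-0.04,0,0,0,0,0,-0.09,0,0,0,-0.01,-0.004,-0.138,0,0,1,-0.05,-0.018,-0.16,0,0,3,-0.095,-0.034,-0.18,0,0,6,-0.14,-0.05,-0.2,0,0,9,-0.185,-0.067,-0.22,0,0,12,-0.23,-0.084,-0.235,0,0,14,-0.275,-0.1,-0.245,0,0,17,-0.32,-0.117,-0.245,0,0,19.5]

```text
clock: 10.45
ee_pos: [0.5588, -0.2183, 0.2511]
tcp_rot: [[0.294, 0.956, 0.002], [0.956, -0.294, -0.0], [0.001, 0.002, -1.0]]
ft_force: [0.7, -0.0, -2.4]
width: 0.652
grasp_force: 20.0
```

arm_command:
  deltas: [-0.03,-0.01,0,0,0,0,-0.052,-0.043,0,0,0,0,-0.052,-0.043,0,0,0,0,-0.052,-0.043,0,0,0,0,-0.052,-0.043,0,0,0,0]

```text
clock: 10.95
ee_pos: [0.5035, -0.2528, 0.2496]
tcp_rot: [[0.291, 0.957, 0.0], [0.957, -0.291, 0.0], [0.001, 0.0, -1.0]]
ft_force: [0.2, -0.1, -1.9]
width: 0.649
grasp_force: 20.0
```

```bash
python3 w3.py w4 .040 .009; python3 -c "
from m import *
go([.5375,-.2837,.25],-17.05)"
```

```text
t 10.95 tcp [ 0.5035 -0.2528  0.2496] yaw -16.91 F [ 0.2 -0.1 -1.9] M [-0.12  0.04  0.06] w 59.6 g 20.0 tilt [0.0003 0.0005]
[288.  96.] [ 265   57   48   79 3647] [(570.3, -176.8, np.float32(73.0), 59.0, 97.2)] full (570.6, -177.1, np.float32(73.3), 60.1, 97.2)
[256. 205.] [ 204  160  104   92 9076] [(485.2, -312.4, np.float32(163.1), 129.8, 142.9)] full (486.6, -311.0, np.float32(163.1), 140.2, 146.1)
[256. 289.] [ 211  277   91   24 2080] [(445.7, -443.0, np.float32(163.1), 44.1, 142.8)] full (446.2, -443.2, np.float32(163.1), 44.1, 143.8)
held far edge x [48.7 49.3] y range -28.4 29.8
base in tool: x 43.3 140.7 y 12.0 72.1
base top   : x 43.5 140.7 y 12.3 71.4
or [298.3   5.1] [296   0   6  12  58]
or [307.    4.8] [304   0   7  11  54]
t 11.0 tcp [ 0.5037 -0.2527  0.2495] yaw -16.88 F [ 0.1 -0.4 -2. ] M [-0.09  0.05 -0.01] w 59.7 g 20.0 tilt [0.0001 0.0003]
delta [-0.0199  0.0413 -0.0005] [-0.   -0.02  0.17]
```

```bash
python3 - <<'E'
from m import *
import pickle
cs=pickle.load(open('c0.pkl','rb'))
for n,c0 in zip(('scene','side'),cs):
    c=snap(n)
    print(n); tiles(c0,(.026,)); print('--'); tiles(c,(.040,))
    if n=='side':
        p=proj(c,[.571,-.176,.03])[0].astype(int); np.save('cs.npy',c,allow_pickle=True)
        cr=c['im'][p[1]-50:p[1]+50,p[0]-65:p[0]+65]; cv2.imwrite('pics/crop1.png',cv2.resize(cr,None,fx=6,fy=6,interpolation=cv2.INTER_CUBIC)[...,::-1])
E
```

```text
scene
[230. 186.] [215 174  30  24 399] [(462.7, 85.2, np.float32(91.4), 50.2, 89.5)] full (464.9, 80.8, np.float32(90.7), 55.4, 98.0)
[286. 213.] [271 200  30  28 461] [(668.7, 88.9, np.float32(92.1), 52.9, 91.0)] full (670.1, 84.9, np.float32(92.1), 55.3, 99.1)
[204. 257.] [185 243  39  30 585] [(572.6, -178.3, np.float32(73.0), 52.8, 94.4)] full (574.5, -179.8, np.float32(73.1), 57.3, 96.2)
--
[143. 213.] [131 203  23  22 305] [(330.4, -167.0, np.float32(157.7), 51.7, 69.3)] full (333.4, -169.1, np.float32(162.3), 53.4, 74.2)
[204. 256.] [185 241  38  31 669] [(573.3, -179.9, np.float32(72.7), 53.0, 94.5)] full (578.4, -183.8, np.float32(73.0), 65.1, 98.7)
side
[267. 199.] [249 186  36  26 504] [(650.5, 91.4, np.float32(92.1), 56.5, 94.4)] full (647.4, 87.0, np.float32(92.5), 63.5, 103.0)
[209. 232.] [190 217  39  31 649] [(445.0, 87.5, np.float32(92.0), 56.4, 94.9)] full (443.1, 82.8, np.float32(91.2), 60.5, 103.5)
[316. 268.] [296 249  42  39 843] [(569.4, -174.8, np.float32(73.1), 57.6, 96.3)] full (567.0, -177.4, np.float32(72.8), 60.9, 102.5)
--
[344. 235.] [ 326  211   42   44 1082] [(691.4, -144.2, np.float32(72.7), 92.4, 130.8)] full (692.2, -144.4, np.float32(72.2), 94.8, 131.4)
[317. 266.] [ 296  246   43   42 1015] [(569.9, -177.0, np.float32(73.2), 57.4, 96.3)] full (562.7, -181.5, np.float32(73.2), 68.5, 109.2)
```

View pics/crop1.png

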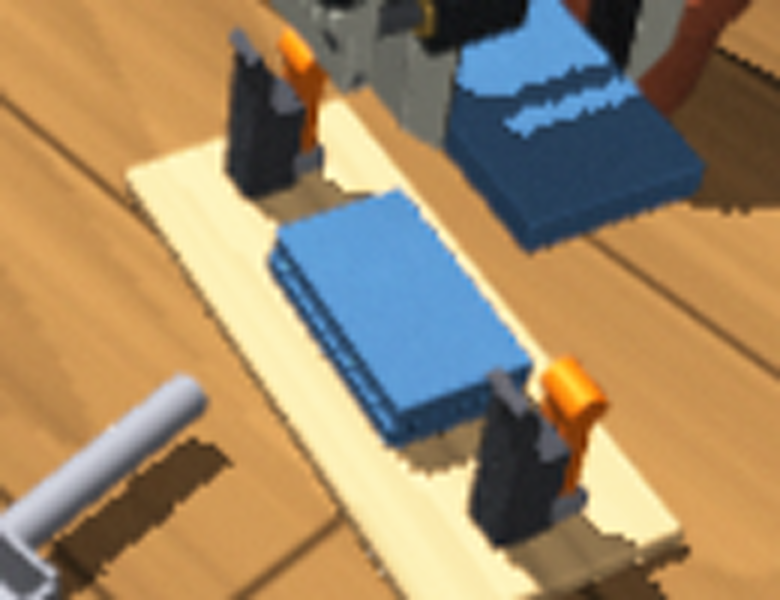

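Tile a sits about 2 mm toward the caddy's −y, which is still square. I'll correct tile b by that amount.

arm_command:
  deltas: [0.035,0.015,0,0,0,0.1,0.075,0.033,0,0,0,0.1,0.096,0.042,0.01,0,0,0.1,0.096,0.042,0.05,0,0,0.1,0.096,0.042,0.1,0,0,0.1,0.096,0.042,0.14,0,0,0.1,0.096,0.042,0.17,0,0,0.1,0.096,0.042,0.18,0,0,0.1,0.096,0.042,0.185,0,0,0.1,0.096,0.042,0.185,0,0,0.1]

```text
clock: 12.1
ee_pos: [0.5716, -0.1743, 0.0652]
tcp_rot: [[0.294, 0.956, 0.001], [0.956, -0.294, -0.0], [-0.0, 0.001, -1.0]]
ft_force: [0.8, 0.2, -1.4]
width: 0.649
grasp_force: 20.0
```

```bash
python3 -c "
from m import *
go([.5722,-.1731,.0455],-17.05)"
```

```text
t 12.1 tcp [ 0.5716 -0.1743  0.0652] yaw -17.08 F [ 0.8  0.2 -1.4] M [-0.07  0.07 -0.01] w 59.6 g 20.0 tilt [ 0.0007 -0.0004]
delta [0.0014 0.0002 0.0197] [ 0.05  0.01 -0.03]
```

arm_command:
  deltas: [0.001,0,0.009,0,0,0,0.001,0,0.016,0,0,0,0.001,0,0.019,0,0,0,0.001,0,0.0195,0,0,0,0.001,0,0.0195,0,0,0]

```text
clock: 12.6
ee_pos: [0.5713, -0.1733, 0.0453]
tcp_rot: [[0.294, 0.956, 0.0], [0.956, -0.294, -0.0], [0.0, 0.0, -1.0]]
ft_force: [-0.1, 0.8, -1.5]
width: 0.65
grasp_force: 20.0
```

arm_command:
  deltas: [0,0,0,0,0,0,0,0,0,0,0,0,0,0,0,0,0,0]
  hand: 0.074

```text
clock: 12.9
ee_pos: [0.5715, -0.1733, 0.0455]
tcp_rot: [[0.294, 0.956, 0.001], [0.956, -0.294, -0.0], [0.0, 0.001, -1.0]]
ft_force: [0.7, -0.4, -0.5]
width: 0.802
grasp_force: 0.0
```

arm_command:
  deltas: [0,0,-0.03,0,0,0,0,0,-0.08,0,0,0,0,0,-0.13,0,0,0,0,0,-0.18,0,0,0,-0.03,0,-0.2,0,0,0,-0.08,0,-0.2,0,0,0,-0.13,0,-0.2,0,0,0,-0.13,0,-0.2,0,0,0,-0.13,0,-0.2,0,0,0]

```text
clock: 13.8
ee_pos: [0.5321, -0.2991, 0.2454]
tcp_rot: [[0.297, 0.955, 0.0], [0.955, -0.297, -0.0], [-0.0, 0.0, -1.0]]
ft_force: [-0.7, 1.5, 0.0]
width: 0.806
grasp_force: 0.0
```

```bash
python3 - <<'E'
from m import *
import pickle
cs=pickle.load(open('c0.pkl','rb'))
for n,c0 in zip(('scene','side'),cs):
    c=snap(n); print(n); tiles(c,(.054,)); np.save('cB_%s.npy'%n,c,allow_pickle=True)
st(); c=snap('wrist'); np.save('cBw.npy',c,allow_pickle=True); tiles(c,(.054,))
cv2.imwrite('pics/w5.png',c['im'][...,::-1])
# rod from first wrist view
c=np.load('c1.npy',allow_pickle=True).item()
hsv=cv2.cvtColor(c['im'],cv2.COLOR_RGB2HSV)
for s,ce,b in blobs(cv2.inRange(hsv,(0,200,90),(5,255,255)),20): print('red',ce,s,plane(c,ce,.01).round(4),rect(plane(c,contour(b),.02)))
for s,ce,b in blobs(cv2.inRange(hsv[:140],(0,0,110),(179,50,255)),60): print('grey',ce,s,rect(plane(c,contour(b),.012)))
E
```

```text
scene
[203. 254.] [184 237  39  35 800] [(572.7, -179.2, np.float32(72.9), 53.2, 94.5)] full (581.6, -186.2, np.float32(72.9), 74.3, 102.5)
side
[317. 264.] [ 296  242   44   46 1197] [(569.6, -176.2, np.float32(72.9), 57.6, 96.5)] full (558.1, -184.2, np.float32(72.9), 74.8, 118.4)
t 13.9 tcp [ 0.5336 -0.2963  0.2449] yaw -17.02 F [ 0.6  0.  -0.1] M [-0.09  0.03  0.05] w 74.0 g 0.0 tilt [0.    0.001]
[256.  66.] [ 232   23   50   88 4250] [(570.7, -176.3, np.float32(73.0), 57.9, 97.2)] full (570.8, -176.9, np.float32(72.9), 58.4, 98.5)
grey [253.01114206  59.27158774] [243  14  19  79 718] (438.2, 259.0, np.float32(81.8), 14.7, 93.7)
```

View pics/w5.png

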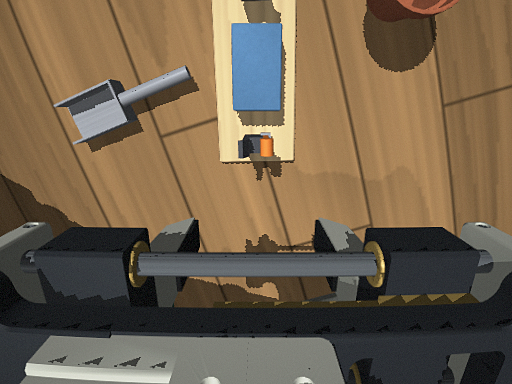

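The pile is square: tile top at (257,66), within 1–2 mm of the others. Now to the rod.

arm_command:
  deltas: [0.041,-0.022,0,0,0,-1,0.082,-0.045,0,0,0,-2,0.123,-0.067,0,0,0,-3,0.164,-0.089,0,0,0,-4,0.204,-0.112,0,0,0,-5,0.245,-0.134,0,0,0,-6,0.286,-0.156,0,0,0,-7,0.327,-0.179,0,0,0,-8,0.368,-0.201,0,0,0,-8.8,0.408,-0.223,0,0,0,-8.8]
  hand: 0.05

```text
clock: 14.95
ee_pos: [0.4384, 0.1614, 0.2454]
tcp_rot: [[0.141, 0.99, 0.0], [0.99, -0.141, 0.001], [0.001, 0.0, -1.0]]
ft_force: [1.5, 0.8, -0.1]
width: 0.544
grasp_force: 0.0
```

arm_command:
  deltas: [0,0,0.02,0,0,0,0,0,0.02,0,0,0,0,0,0.02,0,0,0]

```text
clock: 15.25
ee_pos: [0.4394, 0.1579, 0.2253]
tcp_rot: [[0.144, 0.99, -0.001], [0.99, -0.144, -0.001], [-0.001, -0.001, -1.0]]
ft_force: [0.3, 0.0, -0.2]
width: 0.543
grasp_force: 0.0
```

```bash
cat > rod.py <<'E'
from m import *
def rod(c):
    hsv=cv2.cvtColor(c['im'],cv2.COLOR_RGB2HSV).astype(int)
    red=(((hsv[...,0]<6)|(hsv[...,0]>174))&(hsv[...,1]>190)&(hsv[...,2]>100)).astype(np.uint8); red[225:]=0
    for s,ce,b in blobs(red,40): print('red',ce.round(1),s,plane(c,ce,.02)[0].round(4),rect(plane(c,contour(b),.02)))
    g=((hsv[...,1]<60)&(hsv[...,2]>90)).astype(np.uint8); g[225:]=0
    for s,ce,b in blobs(g,150):
        P=plane(c,contour(b),.012); r=rect(P)
        if r[3]<30: print('grey',ce.round(1),s,r)
if __name__=='__main__':
    s,R=st(); c=snap('wrist'); np.save('cr.npy',c,allow_pickle=True); rod(c)
    cv2.imwrite('pics/rod_%d.png'%(s['clock']*100),c['im'][...,::-1])
E
python3 rod.py; python3 - <<'E'
from m import *
c=np.load('cBw.npy',allow_pickle=True).item()
hsv=cv2.cvtColor(c['im'],cv2.COLOR_RGB2HSV)
for r in (30,60,90,120): 
    print(r,hsv[r,205:232:3].tolist(),'|',hsv[r,284:308:3].tolist())
E
```

```text
t 15.25 tcp [0.4394 0.1579 0.2253] yaw -8.26 F [ 0.3  0.  -0.2] M [-0.12  0.03 -0.01] w 49.8 g 0.0 tilt [-0.0007 -0.0008]
red [244.4 132.5] [238 128  14   9 112] [0.4313 0.2062 0.02  ] (431.4, 206.8, np.float32(171.7), 10.4, 17.3)
grey [243.9  93.3] [238  56  13  72 796] (438.2, 256.6, np.float32(81.4), 15.6, 88.5)
30 [[15, 124, 168], [16, 125, 171], [16, 122, 163], [22, 78, 239], [23, 80, 236], [21, 81, 236], [22, 81, 239], [21, 84, 233], [20, 90, 229]] | [[22, 80, 237], [21, 82, 239], [22, 83, 237], [21, 80, 239], [17, 146, 49], [16, 123, 158], [16, 121, 162], [17, 123, 158]]
60 [[17, 123, 166], [16, 123, 179], [15, 117, 174], [17, 97, 214], [22, 79, 241], [22, 82, 235], [22, 78, 242], [22, 77, 240], [22, 84, 236]] | [[18, 89, 106], [22, 78, 243], [23, 82, 237], [23, 76, 248], [15, 129, 154], [16, 123, 159], [16, 120, 163], [16, 121, 168]]
90 [[16, 121, 166], [17, 120, 168], [16, 124, 167], [16, 125, 185], [22, 81, 238], [22, 78, 239], [22, 79, 238], [22, 76, 242], [21, 81, 237]] | [[18, 90, 205], [22, 81, 238], [22, 80, 239], [20, 84, 237], [15, 127, 173], [16, 121, 167], [16, 124, 162], [16, 123, 164]]
120 [[16, 126, 136], [17, 116, 108], [15, 112, 93], [16, 124, 111], [18, 111, 113], [22, 82, 237], [21, 81, 237], [22, 75, 242], [22, 77, 240]] | [[17, 95, 175], [22, 79, 238], [22, 80, 240], [20, 88, 231], [16, 121, 179], [16, 122, 176], [16, 121, 173], [16, 126, 170]]
```

```bash
python3 - <<'E'
from m import *
import pickle
cs=pickle.load(open('c0.pkl','rb'))
print('pot',plane(cs[1],[212*.64,222*.64],.147),plane(cs[0],[440*.64,156*.64],.147))
print('jar',plane(cs[1],[254*.64,197*.64],.162),plane(cs[0],[480*.64,165*.64],.162))
# board
c=np.load('cBw.npy',allow_pickle=True).item()
hsv=cv2.cvtColor(c['im'],cv2.COLOR_RGB2HSV)
m=cv2.inRange(hsv,(19,60,200),(26,104,255))
L=[];Rr=[]
for r in range(5,150):
    u=np.flatnonzero(m[r,190:320])+190
    if len(u)>5:
        L.append((u[0]-.5,r)); Rr.append((u[-1]+.5,r))
def fit(p,z):
    P=(plane(c,p,z)[:,:2]*1000).astype(np.float32); vx,vy,x,y=cv2.fitLine(P,cv2.DIST_HUBER,0,.5,.01).ravel()
    res=(P-[x,y])@[-vy,vx]
    P=P[abs(res)<1.0]; vx,vy,x,y=cv2.fitLine(P,cv2.DIST_L2,0,.5,.01).ravel()
    return (x,y),np.degrees(np.arctan2(vy,vx))%180,len(P)
a=fit(L,.012);b=fit(Rr,.012);print(a,b)
ang=np.radians((a[1]+b[1])/2); n=np.array([np.sin(ang),-np.cos(ang)])
na,nb=np.dot(a[0],n),np.dot(b[0],n); print('width',nb-na,'center n',(na+nb)/2,'tile n',np.dot([570.5,-175.7],n))
cols=[]
for u in list(range(232,236))+list(range(280,292)):
    v=np.flatnonzero(m[:200,u]); 
    if len(v): cols.append((u,v[-1]+.5))
print(cols); P=plane(c,cols,.012)[:,:2]*1000; t=np.array([np.cos(ang),np.sin(ang)])
print('end -y along t',(P@t).round(1),'tile center t',np.dot([570.5,-175.7],t).round(1), n,t)
# scoop handle tip
E
```

```text
pot [[0.42859845 0.41258352 0.147     ]] [[0.43599339 0.4146276  0.147     ]]
jar [[0.52308278 0.4181701  0.162     ]] [[0.53354657 0.41786934 0.162     ]]
((np.float32(515.9923), np.float32(-166.36823)), np.float32(73.975525), 134) ((np.float32(617.2213), np.float32(-198.75473)), np.float32(74.1142), 141)
width 106.23193 center n 594.9629 tile n 596.8199959695339
[(232, np.float64(160.5)), (233, np.float64(160.5)), (234, np.float64(160.5)), (235, np.float64(160.5)), (280, np.float64(156.5)), (281, np.float64(159.5)), (282, np.float64(159.5)), (283, np.float64(159.5)), (284, np.float64(159.5)), (285, np.float64(159.5)), (286, np.float64(159.5)), (287, np.float64(159.5)), (288, np.float64(159.5)), (289, np.float64(159.5)), (290, np.float64(159.5)), (291, np.float64(159.5))]
end -y along t [-133.  -133.1 -133.1 -133.1 -128.4 -132.9 -132.9 -132.9 -133.  -133.
 -133.  -133.  -133.1 -133.1 -133.1 -133.1] tile center t -12.1 [ 0.9614772 -0.2748847] [0.2748847 0.9614772]
```

arm_command:
  deltas: [0.04,-0.008,0.01,0,0,0,0.077,-0.015,0.04,0,0,0,0.077,-0.015,0.09,0,0,0,0.077,-0.015,0.14,0,0,0,0.077,-0.015,0.18,0,0,0,0.077,-0.015,0.205,0,0,0,0.077,-0.015,0.22,0,0,0,0.077,-0.015,0.2225,0,0,0,0.077,-0.015,0.2225,0,0,0]

```text
clock: 16.2
ee_pos: [0.4369, 0.236, 0.0032]
tcp_rot: [[0.145, 0.989, 0.0], [0.989, -0.145, 0.0], [0.0, 0.0, -1.0]]
ft_force: [0.0, 0.3, -0.2]
width: 0.539
grasp_force: 0.0
```

arm_command:
  deltas: [0,0,0,0,0,0,0,0,0,0,0,0,0,0,0,0,0,0,0,0,0,0,0,0,0,0,0,0,0,0]
  hand: 0.01
  grip_force: 25

```text
clock: 16.7
ee_pos: [0.436, 0.2366, 0.0029]
tcp_rot: [[0.144, 0.99, 0.0], [0.99, -0.144, 0.0], [0.0, 0.0, -1.0]]
ft_force: [0.3, -0.7, 4.1]
width: 0.164
grasp_force: 25.1
```

arm_command:
  deltas: [-0.01,0,0,0,0,0,-0.03,0,0,0,0,0,-0.055,0,0,0,0,0,-0.08,0,0,0,0,0,-0.105,0,0,0,0,0,-0.13,0,0,0,0,0,-0.155,0,0,0,0,0,-0.18,0,0,0,0,0,-0.195,0,0,0,0,0,-0.2,0,0,0,0,0]

```text
clock: 17.7
ee_pos: [0.4067, 0.0367, 0.0029]
tcp_rot: [[0.147, 0.989, 0.0], [0.989, -0.147, -0.0], [-0.0, 0.0, -1.0]]
ft_force: [0.6, 3.4, 2.5]
width: 0.162
grasp_force: 25.0
```

arm_command:
  deltas: [0,0,0,0,0,0,0,0,0,0,0,0,0,0,0,0,0,0]

```text
clock: 18.0
ee_pos: [0.4071, 0.0376, 0.0028]
tcp_rot: [[0.145, 0.989, 0.0], [0.989, -0.145, -0.001], [-0.001, 0.0, -1.0]]
ft_force: [-1.2, -7.7, 10.2]
width: 0.165
grasp_force: 25.0
```

arm_command:
  deltas: [0,0,0,0,0,0,0,0,0,0,0,0,0,0,0,0,0,0]
  hand: 0.04

```text
clock: 18.3
ee_pos: [0.4072, 0.0391, 0.0026]
tcp_rot: [[0.143, 0.99, -0.0], [0.99, -0.143, 0.0], [0.0, -0.0, -1.0]]
ft_force: [0.5, 0.8, -0.2]
width: 0.379
grasp_force: 0.0
```

arm_command:
  deltas: [0,0,-0.03,0,0,0,0,0,-0.08,0,0,0,0,0,-0.13,0,0,0,0,0,-0.18,0,0,0,0,0,-0.21,0,0,0,0,0,-0.21,0,0,0,0,0,-0.21,0,0,0]

```text
clock: 19.0
ee_pos: [0.4073, 0.0391, 0.2129]
tcp_rot: [[0.143, 0.99, 0.001], [0.99, -0.143, 0.001], [0.001, 0.001, -1.0]]
ft_force: [0.2, 1.1, -0.5]
width: 0.438
grasp_force: 0.0
```

```bash
python3 rod.py; ls pics
```

```text
t 19.0 tcp [0.4073 0.0391 0.2129] yaw -8.23 F [ 0.2  1.1 -0.5] M [-0.09  0.05 -0.02] w 40.2 g 0.0 tilt [0.0012 0.0012]
red [256.4 192.3] [249 186  15  11 120] [0.4039 0.0075 0.02  ] (403.5, 9.3, np.float32(171.8), 14.1, 19.1)
grey [255.9  90.9] [ 250    0   13  189 2338] (420.5, 125.1, np.float32(81.5), 15.6, 230.1)
crop1.png
rod_1525.png
rod_1900.png
scene0.png
side0.png
w1.png
w2.png
w3.png
w4.png
w5.png
```

arm_command:
  deltas: [0.01,0,-0.05,0,0,0,0.02,0,-0.1,0,0,0,0.02,0,-0.1,0,0,0,0.02,0,-0.1,0,0,0]

```text
clock: 19.45
ee_pos: [0.4101, 0.0587, 0.3122]
tcp_rot: [[0.143, 0.99, -0.0], [0.99, -0.143, -0.0], [-0.0, -0.0, -1.0]]
ft_force: [0.1, -0.2, -0.5]
width: 0.438
grasp_force: 0.0
```

```bash
python3 rod.py
```

```text
t 19.45 tcp [0.4101 0.0587 0.3122] yaw -8.24 F [ 0.1 -0.2 -0.5] M [-0.12  0.08  0.02] w 40.2 g 0.0 tilt [-0.0003 -0.0002]
red [256. 186.] [251 182  11   8  76] [0.4029 0.0077 0.02  ] (403.0, 8.6, np.float32(171.8), 12.6, 17.3)
grey [256.2 108.9] [ 251   39   11  144 1373] (420.1, 125.6, np.float32(81.5), 16.6, 228.3)
```

arm_command:
  deltas: [0.04,0,0.03,0,0,0,0.068,0.0005,0.07,0,0,0,0.068,0.0005,0.12,0,0,0,0.068,0.0005,0.17,0,0,0,0.068,0.0005,0.22,0,0,0,0.068,0.0005,0.265,0,0,0,0.068,0.0005,0.295,0,0,0,0.068,0.0005,0.306,0,0,0,0.068,0.0005,0.3095,0,0,0,0.068,0.0005,0.3095,0,0,0]

```text
clock: 20.5
ee_pos: [0.4203, 0.1251, 0.0033]
tcp_rot: [[0.145, 0.989, -0.001], [0.989, -0.145, -0.0], [-0.001, -0.0, -1.0]]
ft_force: [0.1, 0.3, 0.3]
width: 0.438
grasp_force: 0.0
```

arm_command:
  deltas: [0,0,0,0,0,0,0,0,0,0,0,0]

```text
clock: 20.7
ee_pos: [0.4212, 0.1259, 0.0043]
tcp_rot: [[0.144, 0.99, 0.002], [0.99, -0.144, 0.001], [0.001, 0.002, -1.0]]
ft_force: [0.2, 0.5, 0.1]
width: 0.439
grasp_force: 0.0
```

arm_command:
  deltas: [0,0,0,0,0,0,0,0,0,0,0,0,0,0,0,0,0,0,0,0,0,0,0,0,0,0,0,0,0,0]
  hand: 0.005
  grip_force: 50

```text
clock: 21.2
ee_pos: [0.4205, 0.1256, 0.0033]
tcp_rot: [[0.144, 0.99, 0.0], [0.99, -0.144, 0.0], [0.0, 0.0, -1.0]]
ft_force: [-0.2, 0.2, 6.0]
width: 0.164
grasp_force: 50.0
```

arm_command:
  deltas: [0,0,-0.03,0,0,0,0,0,-0.075,0,0,0,0,0,-0.12,0,0,0,-0.04,0.014,-0.15,0,0,1,-0.08,0.028,-0.175,0,0,2,-0.12,0.042,-0.2,0,0,3,-0.16,0.056,-0.225,0,0,4,-0.2,0.07,-0.245,0,0,5,-0.24,0.084,-0.265,0,0,6,-0.28,0.098,-0.267,0,0,7]

```text
clock: 22.2
ee_pos: [0.478, -0.1678, 0.2725]
tcp_rot: [[0.264, 0.964, 0.004], [0.964, -0.264, 0.0], [0.001, 0.004, -1.0]]
ft_force: [0.3, 0.2, -1.4]
width: 0.157
grasp_force: 50.0
```

arm_command:
  deltas: [-0.035,0.003,0,0,0,0.8,-0.068,0.013,0,0,0,1.2,-0.07,0.015,0,0,0,1.2,-0.07,0.015,0,0,0,1.2,-0.07,0.015,0,0,0,1.2,-0.07,0.015,0,0,0,1.2]

```text
clock: 22.8
ee_pos: [0.4732, -0.2356, 0.2699]
tcp_rot: [[0.282, 0.959, -0.0], [0.959, -0.282, 0.001], [0.001, -0.001, -1.0]]
ft_force: [-0.1, 0.7, 0.2]
width: 0.158
grasp_force: 50.0
```

```bash
python3 - <<'E'
from m import *
s,R=st(); c=snap('wrist'); np.save('v1.npy',(c,s),allow_pickle=True)
cv2.imwrite('pics/v1.png',c['im'][...,::-1])
hsv=cv2.cvtColor(c['im'],cv2.COLOR_RGB2HSV)
for s_,ce,b in blobs(cv2.inRange(hsv,(8,170,90),(20,255,255)),15):
    if ce[1]<225: print('or',ce.round(1),s_)
cr=c['im'][0:240,130:450]; cv2.imwrite('pics/v1c.png',cv2.resize(cr,None,fx=2.5,fy=2.5,interpolation=cv2.INTER_CUBIC)[...,::-1])
E
```

```text
t 22.8 tcp [ 0.4732 -0.2356  0.2699] yaw -16.37 F [-0.1  0.7  0.2] M [-0.05  0.05  0.  ] w 14.5 g 50.0 tilt [-0.0003  0.0009]
or [329.7  17. ] [320   5  18  31 264]
or [321.3 174.6] [314 162  15  23 215]
```

View pics/v1c.png

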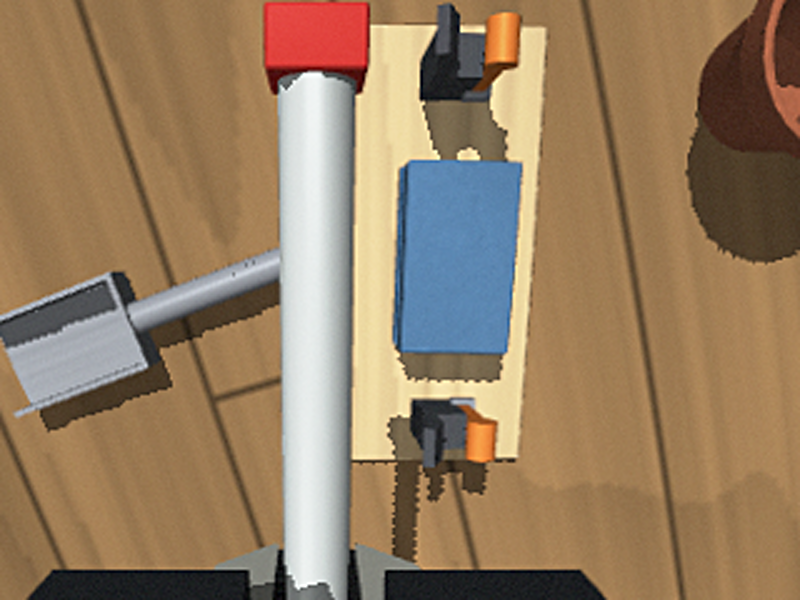

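The view clearly shows the rod held at columns 240–270 and the clips' orange noses at (330,17) and (321,175). The caddy board is beside them. I'll compute the seat.

```bash
cat > seat.py <<'E'
from m import *
def seat(c,s,show=True):
    hsv=cv2.cvtColor(c['im'],cv2.COLOR_RGB2HSV).astype(int); R=np.array(s['tcp_rot']); o=np.array(s['ee_pos'])
    out=[]
    for s_,ce,b in blobs(cv2.inRange(hsv.astype(np.uint8),(8,170,90),(20,255,255)),40):
        if ce[1]>225: continue
        v=hsv[...,2]*(b>0); t=((v>0.8*np.percentile(v[b>0],90))).astype(np.uint8)
        t=cv2.morphologyEx(t,cv2.MORPH_OPEN,np.ones((5,5),np.uint8))
        cn=contour(t); L=((plane(c,cn,.081)-o)@R)[:,:2]*1000
        lo=L.min(0);hi=L.max(0); q=np.argwhere(t)[:,::-1].mean(0); P=plane(c,q,.081)[0]
        print('nose px',q.round(1),'tool lo',lo.round(1),'hi',hi.round(1),'centroid w',(P*1000).round(1))
        out.append(P[:2]*1000)
    out.sort(key=lambda p:p[1]); a,b=out
    d=b-a; yaw=np.degrees(np.arctan2(d[1],d[0])); t=d/np.linalg.norm(d); n=np.array([t[1],-t[0]])
    mid=(a+b)/2-12.5*n
    print('len',np.linalg.norm(d).round(1),'axis',yaw.round(2),'seat',mid.round(1)); 
    # held rod
    z=o[2]+.0067
    g=((hsv[...,1]<60)&(hsv[...,2]>90)).astype(np.uint8); g[200:]=0
    B=max(blobs(g,150),key=lambda x:x[0][4]*(x[0][3]>100)); L=((plane(c,contour(B[2]),z)-o)@R)[:,:2]*1000
    E=[(L[(abs(L[:,0]-k)<6)][:,1].min(),L[(abs(L[:,0]-k)<6)][:,1].max()) for k in(40,60,80,100)]
    print('rod lateral mid',[round((p+q)/2,2) for p,q in E],'dia',[round(q-p,1) for p,q in E],'x hi',L[:,0].max().round(1))
    return mid,yaw
if __name__=='__main__':
    c,s=np.load('v1.npy',allow_pickle=True); seat(c,s)
E
python3 seat.py
```

```text
nose px [327.3  15.4] tool lo [173.   79.8] hi [184.8  85. ] centroid w [603.7 -83.9  81. ]
nose px [321.6 176.6] tool lo [-17.8  80.6] hi [-0.1 93.6] centroid w [ 554.2 -268.7   81. ]
len 191.3 axis 74.99 seat [ 566.9 -173.1]
rod lateral mid [np.float64(-29.86), np.float64(-33.37), np.float64(-22.03), np.float64(0.83)] dia [np.float64(76.3), np.float64(83.9), np.float64(59.7), np.float64(15.6)] x hi 116.2
```

```bash
python3 - <<'E'
from m import *
c,s=np.load('v1.npy',allow_pickle=True)
hsv=cv2.cvtColor(c['im'],cv2.COLOR_RGB2HSV)
for r in (4,6,8,12,16,20,24,26,28,31,34): print(r,[tuple(map(int,x)) for x in hsv[r,318:342:2]])
print()
for r in (160,164,166,168,172,176,180,184,186): print(r,[tuple(map(int,x)) for x in hsv[r,312:332:2]])
E
```

```text
4 [(16, 121, 160), (17, 126, 152), (16, 127, 150), (16, 122, 149), (17, 123, 143), (16, 113, 136), (16, 108, 127), (17, 107, 131), (18, 103, 129), (18, 117, 131), (16, 116, 150), (15, 121, 156)]
6 [(17, 120, 161), (16, 125, 157), (16, 124, 152), (17, 120, 147), (13, 183, 196), (13, 199, 248), (16, 173, 249), (17, 167, 247), (13, 197, 237), (12, 197, 205), (16, 146, 117), (16, 120, 159)]
8 [(16, 123, 159), (17, 123, 153), (16, 119, 152), (13, 163, 139), (12, 198, 219), (13, 192, 237), (16, 170, 243), (16, 166, 242), (13, 190, 232), (12, 201, 197), (16, 158, 95), (17, 123, 156)]
12 [(21, 87, 252), (24, 79, 255), (28, 68, 255), (15, 135, 183), (12, 197, 221), (13, 189, 239), (16, 171, 242), (16, 170, 243), (13, 192, 230), (12, 207, 186), (18, 90, 207), (23, 78, 240)]
16 [(110, 25, 90), (99, 29, 89), (106, 45, 96), (13, 195, 135), (12, 199, 226), (13, 191, 239), (17, 164, 242), (15, 173, 244), (12, 193, 229), (12, 195, 182), (19, 88, 232), (21, 80, 237)]
20 [(105, 17, 90), (111, 20, 90), (103, 48, 95), (13, 208, 179), (12, 193, 227), (13, 188, 241), (17, 168, 242), (15, 175, 244), (12, 1
[... 1716 characters left out ...]
3, 185, 244), (12, 194, 225), (13, 148, 162), (23, 78, 240)]
176 [(113, 23, 88), (106, 30, 93), (11, 192, 117), (12, 194, 233), (14, 180, 247), (15, 182, 247), (13, 188, 242), (12, 196, 220), (15, 116, 173), (22, 79, 239)]
180 [(17, 95, 116), (20, 90, 124), (12, 176, 146), (13, 192, 235), (15, 182, 247), (15, 179, 248), (13, 191, 240), (12, 198, 211), (18, 98, 217), (21, 83, 237)]
184 [(16, 121, 74), (15, 113, 77), (15, 107, 74), (13, 151, 96), (13, 178, 188), (13, 190, 246), (12, 194, 198), (14, 164, 157), (16, 99, 49), (17, 141, 47)]
186 [(18, 117, 72), (18, 134, 78), (16, 113, 81), (16, 126, 73), (18, 110, 72), (17, 116, 66), (16, 120, 130), (16, 124, 165), (17, 120, 168), (16, 125, 167)]
```

```bash
cat > seat.py <<'E'
from m import *
def seat(c,s,rc=(236,278)):
    hsv=cv2.cvtColor(c['im'],cv2.COLOR_RGB2HSV); R=np.array(s['tcp_rot']); o=np.array(s['ee_pos'])
    m=cv2.inRange(hsv,(9,148,165),(18,255,255)); m[225:]=0; m[:,:150]=0
    A=[]
    for s_,ce,b in blobs(m,80):
        t=b*255
        Lx=((plane(c,contour(b),.085)-o)@R)[:,0]*1000; 
        rows=np.flatnonzero(b.sum(1)>5); sl=[]
        for r in rows[2:-2]:
            u=np.flatnonzero(b[r]); sl.append(((u[0]+u[-1])/2,r))
        Ly=((plane(c,sl,.078)-o)@R)[:,:2]*1000
        w=((plane(c,[(np.flatnonzero(b[r])[[0,-1]]+[-.5,.5])[k] and ((np.flatnonzero(b[r])[[0,-1]]+[-.5,.5])[k],r) for r in rows[2:-2] for k in(0,1)],.078)-o)@R)[:,1]*1000
        p=np.array([(np.percentile(Lx,1)+np.percentile(Lx,99))/2,np.median(Ly[:,1])])
        print('nose',ce.round(1),s_,'x ext',Lx.min().round(1),Lx.max().round(1),'lat',p[1].round(2),'width',np.median(w[1::2]-w[::2]).round(1)); A.append(p)
    A.sort(key=lambda p:p[0]); a,b=A; d=b-a; ang=np.degrees(np.arctan2(d[1],d[0]))
    t=d/np.linalg.norm(d); n=np.array([-t[1],t[0]]); mid=(a+b)/2-12.5*n   # tool coords (x,y): +y tool = caddy +x
    W=o+R@np.array([mid[0]/1000,mid[1]/1000,0])
    y=np.degrees(np.arctan2(R[1,1],R[0,1]))
    print('len',np.linalg.norm(d).round(1),'tool-turn',ang.round(2),'seat tool',mid.round(2),'world',(W*1000).round(1),'tool yaw wanted',round(y-ang,2))
    z=o[2]+.0067; g=cv2.inRange(hsv,(0,0,90),(179,60,255)); g[200:]=0; g[:,:rc[0]]=0; g[:,rc[1]:]=0
    L=((plane(c,contour(max(blobs(g,150),key=lambda x:x[0][4])[2]),z)-o)@R)[:,:2]*1000
    E=[(L[(abs(L[:,0]-k)<6)][:,1].min(),L[(abs(L[:,0]-k)<6)][:,1].max()) for k in(40,60,80,100)]
    print('rod lateral mid',[round((p+q)/2,2) for p,q in E],'dia',[round(q-p,1) for p,q in E],'x hi',L[:,0].max().round(1))
if __name__=='__main__':
    import sys
    c,s=np.load(sys.argv[1],allow_pickle=True); seat(c,s)
E
python3 seat.py v1.npy
```

```text
nose [330.3  14.8] [324   5  13  20 241] x ext 171.9 192.0 lat 86.73 width 14.0
nose [321.9 176.1] [317 169  12  16 165] x ext -18.1 2.1 lat 88.09 width 14.7
len 189.9 tool-turn -0.41 seat tool [86.89 74.91] world [ 569.6 -173.4  270. ] tool yaw wanted -15.95
rod lateral mid [np.float64(0.78), np.float64(0.79), np.float64(-0.82), np.float64(0.81)] dia [np.float64(15.0), np.float64(15.6), np.float64(18.3), np.float64(15.6)] x hi 116.2
```

arm_command:
  deltas: [0.03,0.025,0,0,0,-0.2,0.06,0.05,0,0,0,-0.4,0.0868,0.0746,0.01,0,0,-0.42,0.0868,0.0746,0.05,0,0,-0.42,0.0868,0.0746,0.09,0,0,-0.42,0.0868,0.0746,0.13,0,0,-0.42,0.0868,0.0746,0.15,0,0,-0.42,0.0868,0.0746,0.162,0,0,-0.42,0.0868,0.0746,0.162,0,0,-0.42,0.0868,0.0746,0.162,0,0,-0.42]
  grip_force: 60

```text
clock: 23.85
ee_pos: [0.5699, -0.1751, 0.1092]
tcp_rot: [[0.276, 0.961, 0.001], [0.961, -0.276, -0.0], [0.0, 0.001, -1.0]]
ft_force: [0.9, 0.0, -0.4]
width: 0.158
grasp_force: 60.0
```

```bash
python3 - <<'E'
from m import *
go([.5693,-.1733,.108],-15.95)
ims=[]
for n in('side','scene'):
    c=snap(n); p=proj(c,[.57,-.173,.08])[0].astype(int); f=6 if n=='side' else 6
    im=c['im'][max(p[1]-50,0):p[1]+50,p[0]-60:p[0]+60]; ims.append(cv2.resize(im,(400,333),interpolation=cv2.INTER_CUBIC))
cv2.imwrite('pics/pre.png',np.hstack(ims)[...,::-1])
E
```

```text
t 23.85 tcp [ 0.5699 -0.1751  0.1092] yaw -16.04 F [ 0.9  0.  -0.4] M [-0.11  0.09 -0.01] w 14.5 g 60.0 tilt [ 0.0013 -0.0002]
delta [ 0.0015 -0.001   0.0012] [ 0.07 -0.01 -0.09]
```

View pics/pre.png

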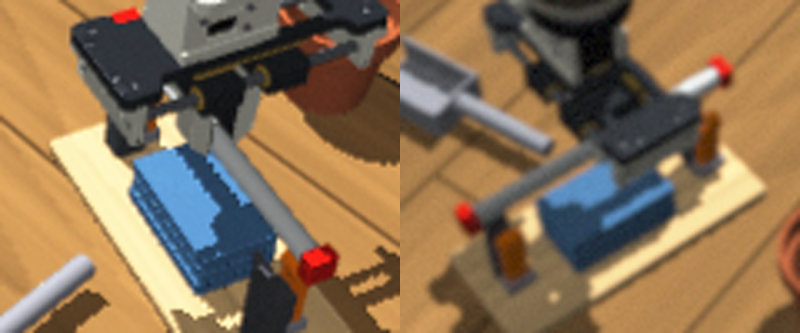

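The rod lies over both clips, with both caps outside them. I'll ease down toward the noses.

arm_command:
  deltas: [0.0015,-0.001,0.005,0,0,0,0.0015,-0.001,0.011,0,0,0,0.0015,-0.001,0.017,0,0,0,0.0015,-0.001,0.021,0,0,0,0.0015,-0.001,0.024,0,0,0,0.0015,-0.001,0.024,0,0,0]

```text
clock: 24.55
ee_pos: [0.5683, -0.1734, 0.0836]
tcp_rot: [[0.277, 0.961, -0.001], [0.961, -0.277, 0.0], [-0.0, -0.001, -1.0]]
ft_force: [-0.7, -0.6, -1.0]
width: 0.16
grasp_force: 60.0
```

```bash
python3 -c "
from m import *
go([.5693,-.1733,.0618],-15.95)"
```

```text
t 24.55 tcp [ 0.5683 -0.1734  0.0836] yaw -16.07 F [-0.7 -0.6 -1. ] M [-0.11  0.04 -0.  ] w 14.7 g 60.0 tilt [-0.0009  0.0001]
delta [0.0003 0.001  0.0218] [-0.05  0.01 -0.12]
```

arm_command:
  deltas: [0,0.001,0.003,0,0,0,0,0.001,0.006,0,0,0,0,0.001,0.009,0,0,0,0,0.001,0.012,0,0,0,0,0.001,0.012,0,0,0]

```text
clock: 25.05
ee_pos: [0.5686, -0.1734, 0.0715]
tcp_rot: [[0.277, 0.961, -0.002], [0.961, -0.277, 0.001], [0.0, -0.002, -1.0]]
ft_force: [-3.0, 1.5, -2.5]
width: 0.155
grasp_force: 60.0
```

```bash
python3 -c "
from m import *
go([.5693,-.1733,.0618],-15.95)"
```

```text
t 25.05 tcp [ 0.5686 -0.1734  0.0715] yaw -16.07 F [-3.   1.5 -2.5] M [0.19 0.78 0.01] w 14.2 g 60.0 tilt [-0.0019  0.0006]
delta [0.0003 0.0006 0.0097] [-0.11 -0.   -0.12]
```

arm_command:
  deltas: [0,0,0.003,0,0,0,0,0,0.006,0,0,0,0,0,0.009,0,0,0,0,0,0.0105,0,0,0,0,0,0.0105,0,0,0,0,0,0.0105,0,0,0]

```text
clock: 25.65
ee_pos: [0.5696, -0.1737, 0.0615]
tcp_rot: [[0.277, 0.961, -0.0], [0.961, -0.277, -0.0], [-0.0, -0.0, -1.0]]
ft_force: [-2.5, 0.6, -1.7]
width: 0.161
grasp_force: 60.0
```

```bash
python3 -c "
from m import *
go([.5693,-.1733,.0613],-15.95)"
```

```text
t 25.65 tcp [ 0.5696 -0.1737  0.0615] yaw -16.06 F [-2.5  0.6 -1.7] M [0.13 0.62 0.03] w 14.8 g 60.0 tilt [-0.     -0.0001]
delta [ 0.0003 -0.0004  0.0002] [-0.    0.   -0.11]
```

arm_command:
  deltas: [0,0,0.001,0,0,0,0,0,0.002,0,0,0,0,0,0.002,0,0,0]

```text
clock: 25.95
ee_pos: [0.5697, -0.1737, 0.0612]
tcp_rot: [[0.277, 0.961, 0.001], [0.961, -0.277, 0.001], [0.001, 0.001, -1.0]]
ft_force: [-8.0, 3.8, 17.4]
width: 0.16
grasp_force: 60.0
```

```bash
python3 - <<'E'
from m import *
st()
ims=[]
for n in('side','scene'):
    c=snap(n); p=proj(c,[.57,-.173,.08])[0].astype(int)
    im=c['im'][max(p[1]-40,0):p[1]+60,p[0]-60:p[0]+60]; ims.append(cv2.resize(im,(400,333),interpolation=cv2.INTER_CUBIC))
cv2.imwrite('pics/in.png',np.hstack(ims)[...,::-1])
E
```

```text
t 25.95 tcp [ 0.5697 -0.1737  0.0612] yaw -16.07 F [-8.   3.8 17.4] M [0.72 1.99 0.06] w 14.7 g 60.0 tilt [0.0009 0.0009]
```

View pics/in.png

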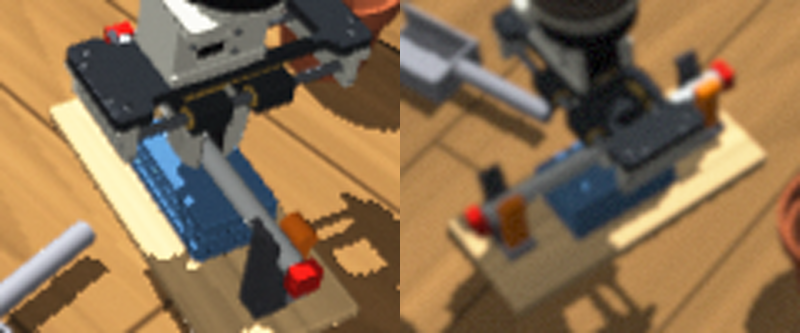

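It has bottomed at an axis height of 68 mm, and in both views the rod lies between wall and jaw at both clips. Now relax, release and rise, then check the fit.

arm_command:
  deltas: [0,0,-0.0015,0,0,0,0,0,-0.002,0,0,0,0,0,-0.002,0,0,0]

```text
clock: 26.35
ee_pos: [0.5697, -0.1737, 0.0617]
tcp_rot: [[0.277, 0.961, 0.0], [0.961, -0.277, -0.0], [0.0, 0.0, -1.0]]
ft_force: [-3.8, 1.2, 1.9]
width: 0.157
grasp_force: 60.0
```

arm_command:
  deltas: [0,0,0,0,0,0,0,0,0,0,0,0,0,0,0,0,0,0]
  hand: 0.05

```text
clock: 26.65
ee_pos: [0.5704, -0.174, 0.0619]
tcp_rot: [[0.277, 0.961, 0.001], [0.961, -0.277, -0.001], [-0.0, 0.001, -1.0]]
ft_force: [0.3, -0.3, 0.8]
width: 0.37
grasp_force: 0.0
```

arm_command:
  deltas: [0,0,-0.03,0,0,0,0,0,-0.07,0,0,0,0,0,-0.12,0,0,0,0,0,-0.17,0,0,0,-0.03,-0.025,-0.2,0,0,0,-0.06,-0.05,-0.21,0,0,0,-0.09,-0.075,-0.21,0,0,0,-0.09,-0.075,-0.21,0,0,0,-0.09,-0.075,-0.21,0,0,0]

```text
clock: 27.55
ee_pos: [0.4724, -0.2399, 0.2722]
tcp_rot: [[0.279, 0.96, 0.002], [0.96, -0.279, 0.0], [0.001, 0.002, -1.0]]
ft_force: [-0.1, -0.5, -0.9]
width: 0.544
grasp_force: 0.0
```

```bash
python3 - <<'E'
from m import *
s,R=st(); c=snap('wrist'); np.save('v2.npy',(c,s),allow_pickle=True); o=s['ee_pos']
hsv=cv2.cvtColor(c['im'],cv2.COLOR_RGB2HSV).astype(int)
m=cv2.inRange(hsv.astype(np.uint8),(9,148,165),(18,255,255)); m[225:]=0; m[:,:150]=0
for s_,ce,b in blobs(m,50):
    L=((plane(c,contour(b),.08)-o)@R)[:,:2]*1000; print('nose',ce.round(1),s_,'x',L[:,0].min().round(1),L[:,0].max().round(1),'lat',L[:,1].min().round(1),L[:,1].max().round(1))
red=(((hsv[...,0]<6)|(hsv[...,0]>174))&(hsv[...,1]>180)&(hsv[...,2]>60)).astype(np.uint8); red[235:]=0
for s_,ce,b in blobs(red,30):
    L=((plane(c,contour(b),.076)-o)@R)[:,:2]*1000; print('red',ce.round(1),s_,'x',L[:,0].min().round(1),L[:,0].max().round(1),'lat',L[:,1].min().round(1),L[:,1].max().round(1))
g=((hsv[...,1]<60)&(hsv[...,2]>90)).astype(np.uint8); g[225:]=0
for s_,ce,b in blobs(g,100):
    L=((plane(c,contour(b),.07)-o)@R)[:,:2]*1000; r=rect(L/1000)
    print('grey',ce.round(1),s_,'x',L[:,0].min().round(1),L[:,0].max().round(1),r)
E
```

```text
t 27.55 tcp [ 0.4724 -0.2399  0.2722] yaw -16.18 F [-0.1 -0.5 -0.9] M [-0.04  0.02 -0.01] w 49.9 g 0.0 tilt [0.0018 0.0004]
nose [329.7  11.2] [324   2  13  20 232] x 177.2 197.7 lat 79.1 93.1
nose [321.  172.8] [316 165  12  16 163] x -14.6 5.9 lat 79.8 94.6
red [310.3 189.2] [302 184  17  10 138] x -34.0 -21.2 lat 63.1 85.6
grey [314.4  91.4] [ 305    0   26  186 2258] x -24.3 203.0 (89.4, 82.1, np.float32(179.8), 32.0, 227.4)
grey [177.  128.3] [ 119   94  129   70 2402] x 7.0 95.3 (59.8, -92.3, np.float32(70.5), 53.1, 170.6)
```

```bash
python3 - <<'E'
from m import *
import io,contextlib
from seat import seat
for f in('v1.npy','v2.npy'):
    c,s=np.load(f,allow_pickle=True)
    try: seat(c,s,(236,278) if f=='v1.npy' else (300,320))
    except Exception as e: print(e)
# rod axis height: triangulate near cap centre, side + scene + wrist
c,s=np.load('v2.npy',allow_pickle=True)
pts=[]
for n,cc in(('wrist',c),('side',snap('side')),('scene',snap('scene'))):
    hsv=cv2.cvtColor(cc['im'],cv2.COLOR_RGB2HSV).astype(int)
    red=(((hsv[...,0]<6)|(hsv[...,0]>174))&(hsv[...,1]>180)&(hsv[...,2]>60)).astype(np.uint8)
    seat_w=np.array([.5696,-.1734,.068]); t=np.array([.2747,.9615,0])
    for k,e in((-1,'near'),(1,'far')):
        q=proj(cc,seat_w+k*t*.12)[0]
        for s_,ce,b in blobs(red,12):
            if np.hypot(*(ce-q))<12: print(n,e,'expected',q.round(1),'seen',ce.round(1),s_[4])
E
```

```text
nose [330.3  14.8] [324   5  13  20 241] x ext 171.9 192.0 lat 86.73 width 14.0
nose [321.9 176.1] [317 169  12  16 165] x ext -18.1 2.1 lat 88.09 width 14.7
len 189.9 tool-turn -0.41 seat tool [86.89 74.91] world [ 569.6 -173.4  270. ] tool yaw wanted -15.95
rod lateral mid [np.float64(0.78), np.float64(0.79), np.float64(-0.82), np.float64(0.81)] dia [np.float64(15.0), np.float64(15.6), np.float64(18.3), np.float64(15.6)] x hi 116.2
nose [329.7  11.2] [324   2  13  20 232] x ext 175.7 195.9 lat 86.46 width 14.1
nose [321.  172.8] [316 165  12  16 163] x ext -13.3 6.9 lat 87.26 width 14.8
len 189.0 tool-turn -0.24 seat tool [91.27 74.36] world [ 569.3 -173.   272.4] tool yaw wanted -15.94
rod lateral mid [np.float64(31.73), np.float64(32.01), np.float64(31.65), np.float64(31.06)] dia [np.float64(6.4), np.float64(7.2), np.float64(6.4), np.float64(5.3)] x hi 129.3
wrist near expected [309.4 188. ] seen [310.3 189.2] 138
side near expected [347.5 293.3] seen [347.2 293.1] 92
scene near expected [165.  267.8] seen [164.7 267.5] 27
scene far expected [238.4 223.8] seen [238.8 223.1] 18
```

```bash
python3 -c "
from plant import manip
print(manip.hand_in())"
```

```text
the job is handed in; nothing more can be done
None
```

The job is handed in at about 28 s of the 72 s allowed: both tiles are stacked in the caddy to within about 2 mm, the rod sits home and centred to about 1 mm, both jaws are closed over it, and nothing else was moved on purpose. The system accepted the hand-in but returned no verdict.

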